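# Hold the tapered blade snug in the gluing clamp

### The arm

A 7-joint arm with a two-finger parallel gripper is mounted at the origin on the work surface. World frame = base frame: x ahead of the robot, y to its left, z up, the work surface at z = 0. Lengths are in m, angles in rad, forces in N, time in s.
With the tool pointing down it reaches from about 0.35 to 0.9 m from the base axis. Payload 8.1 kg.
Tool frame: the origin (TCP) lies on the centre line of the jaws, within the pads' length; the fingertips stand 14 mm ahead of it and the grasp point (between the pads) lies 5 mm behind it; z points along the fingers, y is the direction in which the jaws open and shut (so a half turn about z gives the same grasp; the last joint's range is limited). The gripper opens to 92 mm and grips with 3 to 60 N. Pads are 19 mm wide; open, the fingers measure 130 mm over their backs; the gripper's body (75 mm by 190 mm) begins 47 mm behind the grasp point.
Start: joints at [1.148, 0.434, 0.025, 1.573, -0.012, 1.134, -0.075], TCP at [0.196, -0.593, 0.241] pointing down, gripper open.
Joint ranges: [-2.62, 2.62], [-0.44, 2.09], [-1.27, 1.32], [0.08, 2.57], [-1.32, 4.46], [0.12, 2], [-2.74, 2.74]. Speed limits (rad/s): [2.22, 2.22, 3.01, 3.01, 3.14, 3.14, 3.14].

### API

Orientations are given as a unit quaternion [w, x, y, z].
In Python, from bench import get_state, capture, job_done, boxes_of gives the robot as it stands. The module is installed in compiled form; this text tells all that it offers.
- The arm moves only by the tool move_arm, never from a script. Its argument "plan" is a list of rows, each a list of 3 entries, a list of its own where there are three numbers: the shift along the tool's x, y, z scaled (see below), then the turn about the tool's z scaled (see below), then the opening, from 0 (shut) to 1 (fully open). In form: [[[tx, ty, tz], turn, fingers], ...]. A call has exactly 8 rows; each row is the pose to reach, as a shift and turn from the pose commanded when the call began, along the tool's axes at that moment; what a row does not reach only later rows make up. The controller multiplies each number of a shift by 0.8 m and each number of a turn by pi/4 rad. A row lasts 1/8 s, in which the tool goes at most 62.5 mm and 10.7 degrees, less where a joint would pass 70% of its speed; a pose out of reach is approached as far as the arm can. A call with a number of a shift or a turn outside -1 to 1 is refused whole. A call with a gripper value outside its range is refused whole. The fingers move at their own pace and stop on an object; "force" is the grip in N (left out, the last holds). Time passes only in rows, so rows that repeat a pose let the fingers close, or fill a call up. It gives the time, the measured TCP pose, the force and the opening at its end, in the units of the state.
- get_state(): the state, without advancing time (a new reading comes with each control period).
- capture(name): name is "scene" or "top" or "wrist"; returns a dict with "image" (384x512x3 uint8, red, green, blue), "vfov" (degrees; the focal length in pixels is half the picture's height over the tangent of half this angle, whatever the lens; pixels are square), "cx", "cy" (the principal point, pixels), "R" (3x3) and "t" (3): a world point X has camera coordinates R X + t; the wrist camera has in their place "tool_from_camera" (4x4, takes a point from camera to tool coordinates, whose origin is the TCP and whose axes are the flange's). Camera axes: x right, y down, z forward; pixel columns grow to the right and rows downward; lengths in m; the calibration is good to about 2 mm. A picture is of the moment at which its call begins: read the wrist's pose just before it. There is no depth.
- job_done(): hands the job in, once; it reports no verdict.
Trained networks look in a picture, given as the dict that the camera call returned (one of the last four; its "shot" number tells which), for a name from the list of things; names that differ only in an ending like _2 or _b are one class to them, and where a whole thing is asked for, a point or a joint stands for the part that bears it (a point fixed in the world has none). Each returns a list of dicts, best first, with "score" (0 to 1); they miss things now and then, are a little off and sometimes report something else, mostly with a low value. They report only what shows in the picture. A call takes as long as a camera call. They do not tell look-alikes from the thing itself.
- boxes_of(picture, target): "location" ([column, row] in pixels, amid what is visible of it).
The state is a dict: "time_s": time; "qpos": joint angles; "dq": joint speeds; "effort": joint torques, N m; "tcp_pos": TCP position; "eef_rot": TCP orientation; "wrist_force": force on the tool from outside, world axes, zero at the start; "ft_torque": the same for the moment, N m; "gripper_width": finger opening in m.
Only numpy, scipy, OpenCV 4.12 (cv2) and the standard library are available. Lean on these libraries where they do the work, as an engineer would, in place of code of your own. Each camera call takes 0.05 s, during which the arm holds its last target.

### The job

Take the tapered steel blade out of the wooden stand by its black handle and slide it, upright, tip first, down into the gap between the two steel plates of the clamp, near the middle of their width. Push it gently until it wedges lightly and drags snugly on both plates, without forcing the plates apart, and finish while still holding it there. Leave the other things where they are.

Things in the scene. Friction and masses are not known exactly. Their poses are not given: they have to be found in the camera images.
- blade_grip (a point): Centre of the blade's black plastic handle, a block 14 mm thick (this point's x), 26 mm wide (y) and 44 mm tall (z, up). The steel blade hangs from the middle of its underside. It hangs upright and loose in a slot of the stand, the handle's underside resting on the shelf 90 mm above the table, and lifts straight out. Weighs about 100 g
- blade_tip (a point): Middle of the blade's square-cut tip, 92 mm below the handle's centre, same axes. The blade is 70 mm long and 20 mm wide (y), a symmetric wedge 8 mm thick (x) at the handle, thinning evenly to 2 mm at the tip. Once it touches both plates it drags harder by roughly 8 N of push for each further mm; a push of 8 to 15 N seats it snugly
- stand: Wooden gauge stand, fixed, 60 mm (x) by 150 mm (y) and 90 mm tall, a shelf on two end walls. The blade hangs in the shelf's slot 30 mm to +y of the origin, width along y; a pin hangs in a hole 45 mm to -y. Origin under its centre, on the table; z up
- fixed_plate: The clamp's fixed upright steel plate, 60 mm wide (y), 14 mm thick, its top 85 mm above the table. Origin: mid-width, on the plane of its gap face, at the height of its top; +x points across the gap to the other plate, z up. Lips rounded (6 mm radius), so the gap is narrowest from 6 mm below the top down to the clamp's base, 70 mm below the top
- jaw_plate: The clamp's other plate, same size, parallel, facing the first; same axes, origin mid-width on its gap face at the height of its top. The gap (distance between the two origins) is 4 to 6 mm, different each time. A screw sets this plate: it stays put unless forced with about 30 N square to its face. Behind it (+x) are a block and a screw knob, under 65 mm high
- pin_top (a point): Bystander: a steel pin with a round dark head (20 mm across, 22 mm tall), hanging in the stand; point at the head's centre
- tape: Bystander: a roll of black tape lying flat, 90 mm across, 25 mm tall; origin under its centre
- glue: Bystander: a white glue bottle, 52 mm across, 130 mm tall; origin under its centre
- mallet: Bystander: a hammer lying on the table; origin under its middle
There are look-alikes about, which are no part of the job. Of the things that look like the part that bears jaw_plate, take the one that is farthest to the robot's left at the start. Leave any green or yellow look-alike of the part that bears blade_grip alone.

How it is judged:
On the way, in this order (a step that is already met when the one before it is completed fails the run):
1. the blade has been lifted clear of the stand (height (world z) of blade_tip above 0.095 m and contact force between the fingers and blade above 1 N), for 0.1 s.
2. the blade's tip has entered between the plates (z of blade_tip in the frame of fixed_plate below -0.012 m and x of blade_tip in the frame of fixed_plate above -0.001 m and x of blade_tip in the frame of jaw_plate below 0.001 m and horizontal distance between blade_tip and fixed_plate below 0.02 m), for 0.1 s.
At the end, for the whole second after the job is handed in: The fingers still hold the blade (over 2 N); it stands upright (within 8 degrees) and still between the two plates, within 15 mm of the middle of their width, its tip at least 22 mm below the plates' tops and clear of the base, pressing on each plate with more than 1.5 N (contact force between blade and fixed_plate above 1.5 N and contact force between blade and jaw_plate above 1.5 N and contact force between the fingers and blade above 2 N and z of blade_tip in the frame of fixed_plate between -0.068 and -0.022 m and x of blade_tip in the frame of fixed_plate above -0.001 m and x of blade_tip in the frame of jaw_plate below 0.001 m and y of blade_tip in the frame of fixed_plate between -0.015 and 0.015 m and angle between blade_tip's own z axis and vertical below 0.14 rad and linear speed of blade below 0.01 m/s); the arm keeps its last pose, push and grip.
It fails at once if the clamp's plates are forced apart (the jaw plate moves more than 1.5 mm) (distance of jaw_plate from where it was at the start of the episode above 0.0015 m).
It fails at once if the pin, tape, glue or mallet is moved more than 20 mm (distance of any of pin_top, tape, glue, mallet from where it was at the start of the episode above 0.02 m).
It also fails if it takes over 43 s, if anything falls off the work surface, if the arm or the gripper's body presses on something with over 40 N, if the wrist force passes 120 N, or if a joint passes its speed limit or range.

## Working session

There is one attempt and no reset: what is moved stays moved. The work goes in short steps, Python scripts to look and compute and a tool call to move; the robot and the scene stay as the last step left them, time stands still between calls to the robot, and variables do not carry over. Pictures are saved under pics/ and viewed, and the job is handed in when it is done.

Besides the shell and the picture viewer there is one more tool, called after ">>>" by a JSON object that holds its "name" and its "arguments". move_arm: Moves the arm, as the interface text tells. Shifts and turns lie within -1 to 1; 1 stands for 0.8 m of shift or pi/4 rad of turn. Its arguments: {"type":"object","properties":{"plan":{"type":"array"},"force":{"type":"number"}},"required":["plan"]}

```bash
mkdir -p pics; cat > h.py <<'E'
import numpy as np,cv2
from bench import *
def save(n,im,s=1.0):
    im=cv2.cvtColor(im,cv2.COLOR_RGB2BGR)
    if s!=1: im=cv2.resize(im,None,fx=s,fy=s,interpolation=cv2.INTER_CUBIC)
    cv2.imwrite('pics/'+n+'.png',im)
def K(p):
    f=p["image"].shape[0]/2/np.tan(np.radians(p["vfov"]/2)); return f,p["cx"],p["cy"]
def ray(p,uv):
    f,cx,cy=K(p); d=np.array([(uv[0]-cx)/f,(uv[1]-cy)/f,1.]); R=np.array(p["R"]);t=np.array(p["t"])
    return -R.T@t, R.T@d
def atz(p,uv,z):
    o,d=ray(p,uv); return o+d*(z-o[2])/d[2]
def proj(p,X):
    f,cx,cy=K(p); c=np.array(p["R"])@np.array(X)+np.array(p["t"]); return np.array([f*c[0]/c[2]+cx,f*c[1]/c[2]+cy])
def tri(a,b):
    A=np.zeros((3,3));v=np.zeros(3)
    for o,d in (a,b):
        d=d/np.linalg.norm(d);P=np.eye(3)-np.outer(d,d);A+=P;v+=P@o
    return np.linalg.solve(A,v)
E
python3 - <<'E'
from h import *
import pickle
s=get_state();print({k:np.round(v,3) for k,v in s.items()})
for n in("scene","top"):
    p=capture(n);save(n+'0',p["image"],1.5);pickle.dump(p,open(n+'.pkl','wb'))
    print(n,p.get("vfov"),p["cx"],p["cy"],[k for k in p], -np.array(p["R"]).T@p["t"])
    for t in("blade_grip","fixed_plate","jaw_plate","stand","pin_top","tape","glue","mallet"):
        print(t,[(np.round(b["location"]).tolist(),round(b["score"],2)) for b in boxes_of(p,t)])
E
```

```text
{'time_s': np.float64(0.0), 'qpos': array([ 1.148,  0.435,  0.025,  1.574, -0.012,  1.134, -0.075]), 'dq': array([-0.001,  0.002, -0.   ,  0.001,  0.001,  0.001,  0.001]), 'effort': array([ 1.0000e-03, -6.6785e+01,  9.8500e-01, -3.1446e+01, -6.1000e-02,
        4.3000e-02,  0.0000e+00]), 'tcp_pos': array([ 0.196, -0.593,  0.24 ]), 'eef_rot': array([-0.001,  0.987,  0.159, -0.   ]), 'wrist_force': array([-0.496, -0.15 , -0.079]), 'ft_torque': array([-0.023, -0.004, -0.016]), 'gripper_width': np.float64(0.092)}
scene 53.183478602356836 261.12817185208564 192.00675723527547 ['image', 'vfov', 'cx', 'cy', 'R', 't', 'shot'] [0.87966687 0.55172848 0.89025486]
blade_grip [([390.0, 286.0], 0.84), ([289.0, 322.0], 0.56), ([345.0, 278.0], 0.51)]
fixed_plate [([247.0, 183.0], 0.57)]
jaw_plate [([236.0, 192.0], 0.79), ([284.0, 142.0], 0.7), ([250.0, 186.0], 0.61), ([195.0, 130.0], 0.52)]
stand [([330.0, 285.0], 0.83)]
pin_top [([320.0, 258.0], 0.58)]
tape [([209.0, 275.0], 0.89)]
glue [([311.0, 374.0], 0.94)]
mallet [([190.0, 164.0], 0.77)]
top 51.881621268427736 254.83984965827614 194.2879331448296 ['image', 'vfov', 'cx', 'cy', 'R', 't', 'shot'] [ 0.39484905 -0.09783245  1.34377317]
blade_grip [([139.0, 248.0], 0.83), ([160.0, 169.0], 0.79)]
fixed_plate [([283.0, 197.0], 0.43)]
jaw_plate [([321.0, 262.0], 0.79), ([396.0, 197.0], 0.72), ([277.0, 187.0], 0.69), ([161.0, 209.0], 0.59)]
stand [([163.0, 208.0], 0.81)]
pin_top []
tape [([223.0, 130.0], 0.78)]
glue [([115.0, 156.0], 0.9)]
mallet [([348.0, 173.0], 0.91)]
```

View pics/scene0.png

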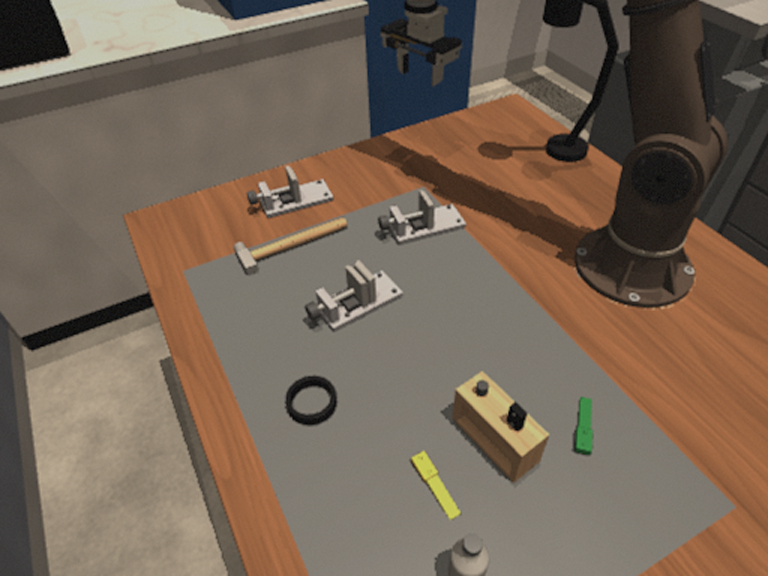

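View pics/top0.png

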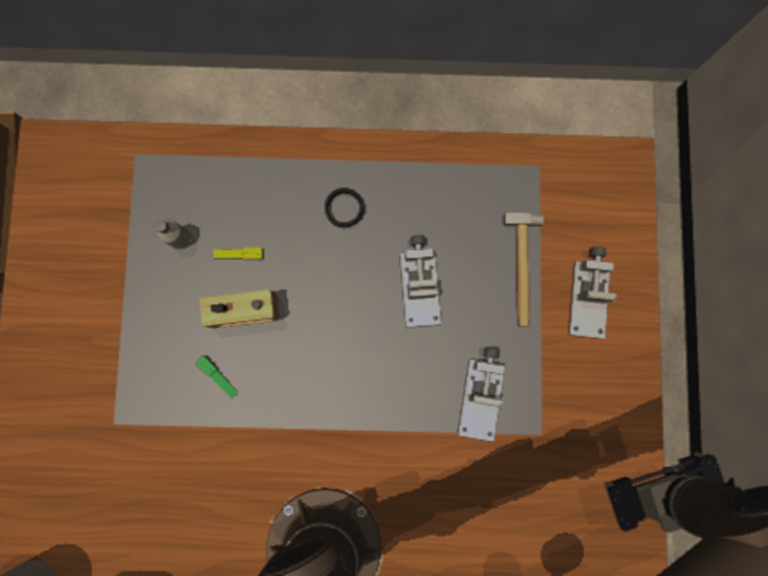

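The top view (768-px picture) shows three clamps. They are at about (420,285), (485,395) and (592,290), with the robot's left being the left of the picture. The one at (420,285) is farthest left. The black handle is in the stand at (220,308) and the pin at (257,304). The green and yellow look-alikes at (217,376) and (238,254) stay untouched. I'll confirm with enlarged crops.

```bash
python3 - <<'E'
from h import *
import pickle
t=pickle.load(open('top.pkl','rb'));s=pickle.load(open('scene.pkl','rb'))
def c(p,x0,y0,w,h): return cv2.resize(p["image"][y0:y0+h,x0:x0+w],(400,300),interpolation=cv2.INTER_CUBIC)
m=np.vstack([np.hstack([c(t,250,150,80,60+10)[:300],c(t,120,180,80,60)]),np.hstack([c(s,200,165,80,60),c(s,290,240,80,60)])])
save('crop0',m)
for uv in [(277,187)]: print('clamp',atz(t,uv,.085))
print('handle',atz(t,(220/1.5,308/1.5),.134),'pin',atz(t,(257/1.5,304/1.5),.112))
E
```

```text
clamp [ 0.57603906 -0.18340731  0.085     ]
handle [0.50100675 0.21859081 0.134     ] pin [0.51340261 0.14805361 0.112     ]
```

View pics/crop0.png

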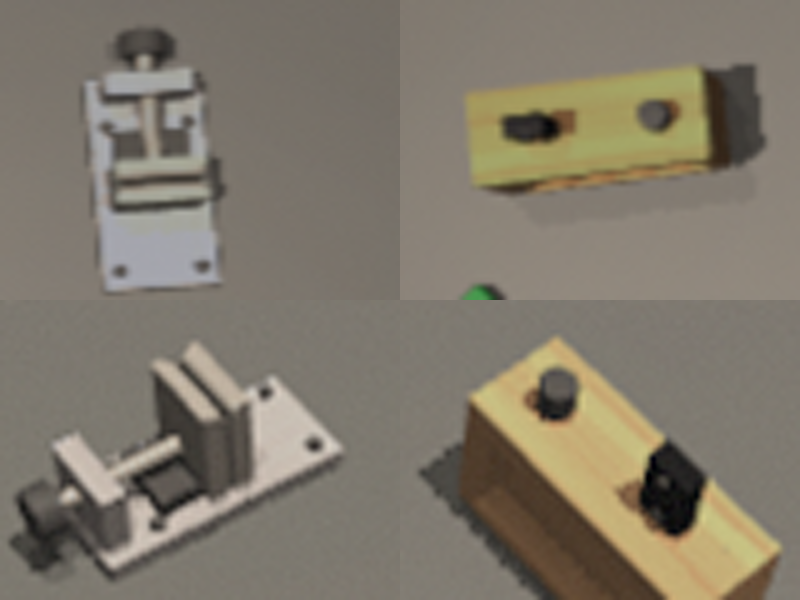

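The crops agree. The clamp at native (277,187) shows both plates with a dark gap. The stand has the black block handle on its left and the round pin head on its right. Next I check the wrist camera geometry.

```bash
cat >> h.py <<'E'
def Rq(q):
    w,x,y,z=q
    return np.array([[1-2*(y*y+z*z),2*(x*y-z*w),2*(x*z+y*w)],[2*(x*y+z*w),1-2*(x*x+z*z),2*(y*z-x*w)],[2*(x*z-y*w),2*(y*z+x*w),1-2*(x*x+y*y)]])
def wrist():
    s=get_state();p=capture("wrist");T=np.array(p["tool_from_camera"])
    Rt=Rq(s["eef_rot"]);Rc=Rt@T[:3,:3];tc=Rt@T[:3,3]+s["tcp_pos"]
    p["R"]=Rc.T;p["t"]=-Rc.T@tc;return p
def yaw(s): 
    R=Rq(s["eef_rot"]); return np.degrees(np.arctan2(R[1,0],R[0,0]))
def need(target,tyaw=None):
    s=get_state();R=Rq(s["eef_rot"]);d=R.T@(np.array(target)-s["tcp_pos"])
    print('tcp',s["tcp_pos"].round(4),'yaw',yaw(s).round(2),'t',round(float(s["time_s"]),2),'q7',s["qpos"][6].round(3))
    print('shift units',(d/.8).round(4),'dist',np.linalg.norm(d).round(4))
    if tyaw is not None:
        e=(-(tyaw-yaw(s))+180)%360-180; print('turn units',round(e/45,4),'deg',round(e,2))
E
python3 - <<'E'
from h import *
p=wrist();save('w0',p["image"]);print(np.array(p["tool_from_camera"]).round(3),p["vfov"],p["cx"],p["cy"])
need([.50,-.183,.30])
E
```

```text
[[ 0.    -0.963 -0.269  0.073]
 [ 1.     0.     0.     0.   ]
 [-0.    -0.269  0.963 -0.143]
 [ 0.     0.     0.     1.   ]] 62.56788927753734 251.64421729000716 196.00353888357685
tcp [ 0.1964 -0.5933  0.2407] yaw 18.32 t 0.95 q7 -0.075
shift units [ 0.5214 -0.3677 -0.0741] dist 0.5138
```

```bash
python3 - <<'E'
from h import *
need([.577,-.183,.25],95)
E
```

```text
tcp [ 0.1964 -0.5933  0.2407] yaw 18.32 t 0.95 q7 -0.075
shift units [ 0.6128 -0.3375 -0.0116] dist 0.5597
turn units -1.7041 deg -76.68
```

>>> {"name": "move_arm", "arguments": {"plan": [[[0.07,-0.04,-0.01],-0.12,1],[[0.14,-0.08,-0.02],-0.24,1],[[0.21,-0.12,-0.02],-0.36,1],[[0.28,-0.16,-0.02],-0.5,1],[[0.35,-0.2,-0.02],-0.62,1],[[0.42,-0.24,-0.02],-0.75,1],[[0.49,-0.28,-0.02],-0.87,1],[[0.56,-0.31,-0.02],-0.98,1]]}}

```text
time_s: 1.95
tcp_pos: [0.5351, -0.2246, 0.2571]
eef_rot: [0.0, 0.855, 0.519, 0.0]
wrist_force: [0.5, -0.6, 0.7]
gripper_width: 0.0919
```

```bash
python3 - <<'E'
from h import *
need([.577,-.183,.25],95)
E
```

```text
tcp [ 0.5351 -0.2246  0.2571] yaw 62.57 t 1.95 q7 -0.288
shift units [0.0703 0.0225 0.0089] dist 0.0595
turn units -0.7206 deg -32.43
```

>>> {"name": "move_arm", "arguments": {"plan": [[[0.035,0.01,0.0],-0.2,1],[[0.07,0.0225,0.005],-0.4,1],[[0.07,0.0225,0.01],-0.6,1],[[0.07,0.0225,0.01],-0.7,1],[[0.07,0.0225,0.01],-0.7,1],[[0.07,0.0225,0.01],-0.7,1],[[0.07,0.0225,0.01],-0.7,1],[[0.07,0.0225,0.01],-0.7,1]]}}

```text
time_s: 2.95
tcp_pos: [0.5759, -0.1849, 0.2488]
eef_rot: [0.0, 0.683, 0.731, -0.0]
wrist_force: [-0.3, 0.5, 0.1]
gripper_width: 0.0916
```

```bash
python3 - <<'E'
from h import *
import pickle
need([.577,-.183,.25],95)
p=wrist();save('w1',p["image"],1.5);pickle.dump(p,open('w1.pkl','wb'))
for t in("fixed_plate","jaw_plate"): print(t,boxes_of(p,t))
E
```

```text
tcp [ 0.5759 -0.1849  0.2488] yaw 93.89 t 2.95 q7 0.116
shift units [ 0.0022  0.0015 -0.0015] dist 0.0024
turn units -0.0248 deg -1.11
fixed_plate [{'location': [227.7, 189.2], 'score': 0.68}]
jaw_plate [{'location': [249.3, 180.8], 'score': 0.56}]
```

View pics/w1.png

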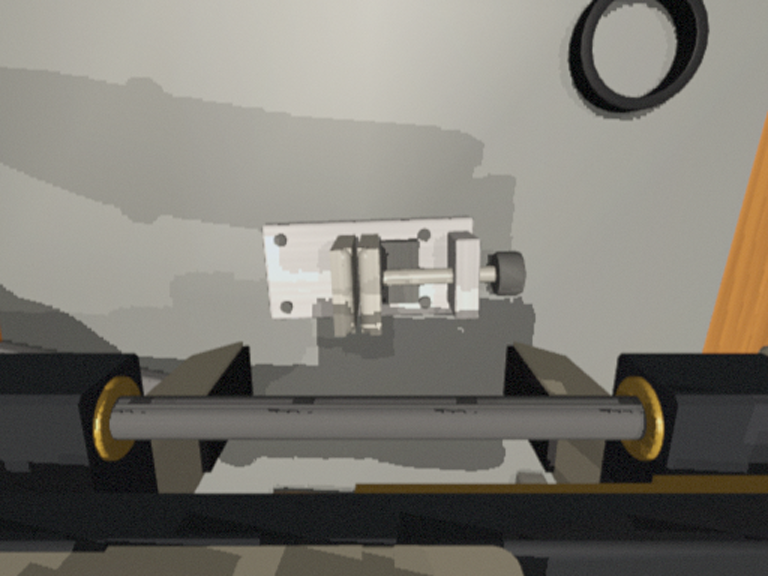

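The clamp is centred. The gap is the dark line at about (357,285) in the 1.5x picture, and the knob is to the right (+x). I'll enlarge it.

```bash
python3 - <<'E'
from h import *
import pickle
p=pickle.load(open('w1.pkl','rb'))
save('w1c',p["image"][145:235,205:285],6)
g=cv2.cvtColor(p["image"],cv2.COLOR_RGB2GRAY)
for r in range(156,226,6): print(r,g[r,216:262].tolist())
print(K(p),-p["R"].T@p["t"])
E
```

```text
156 [209, 208, 208, 209, 208, 208, 208, 209, 208, 195, 184, 180, 176, 178, 178, 176, 177, 178, 176, 161, 160, 202, 209, 210, 188, 146, 142, 143, 144, 143, 142, 143, 142, 130, 124, 133, 182, 205, 210, 210, 208, 208, 208, 207, 209, 209]
162 [204, 202, 197, 196, 196, 189, 141, 107, 100, 105, 102, 104, 102, 103, 101, 103, 102, 102, 99, 77, 68, 86, 95, 102, 101, 104, 103, 103, 103, 102, 102, 104, 102, 102, 103, 102, 95, 72, 103, 111, 110, 114, 111, 114, 113, 115]
168 [194, 194, 194, 196, 196, 198, 199, 198, 196, 201, 200, 184, 175, 175, 166, 153, 152, 174, 122, 74, 63, 85, 144, 149, 155, 166, 179, 182, 188, 196, 198, 196, 196, 198, 202, 199, 145, 89, 61, 57, 59, 90, 93, 109, 115, 111]
174 [195, 194, 195, 195, 193, 196, 197, 196, 195, 197, 200, 198, 192, 187, 184, 171, 159, 138, 86, 64, 62, 72, 91, 138, 164, 177, 185, 190, 194, 194, 196, 196, 195, 195, 200, 198, 161, 102, 64, 59, 54, 65, 107, 115, 113, 113]
180 [209, 208, 209, 209, 196, 193, 194, 194, 194, 194, 198, 197, 193, 189, 186, 177, 164, 144, 103, 76, 67, 65, 95, 132, 157, 173, 183, 191, 193, 193, 195, 194, 193, 193, 196, 198, 178,
[... 1043 characters left out ...]
30, 123, 115, 105, 78, 68, 92, 111, 101, 105, 112, 120, 126, 128, 133, 136, 136, 131, 127, 132, 134, 125, 119, 115, 114, 107, 103, 108, 103, 107]
216 [105, 106, 107, 104, 107, 106, 121, 142, 148, 148, 144, 145, 150, 150, 147, 143, 139, 139, 169, 157, 103, 76, 90, 93, 108, 127, 149, 162, 171, 177, 179, 179, 180, 177, 152, 197, 210, 205, 134, 91, 91, 91, 91, 93, 96, 91]
222 [105, 106, 107, 105, 106, 106, 109, 139, 149, 148, 145, 145, 149, 148, 133, 115, 101, 91, 105, 110, 108, 98, 94, 94, 93, 102, 100, 98, 96, 92, 104, 124, 128, 130, 128, 129, 133, 128, 107, 94, 90, 92, 92, 90, 92, 89]
(np.float64(315.9839563232132), 251.64421729000716, 196.00353888357685) [ 0.5711633  -0.11238964  0.39172865]
```

View pics/w1c.png

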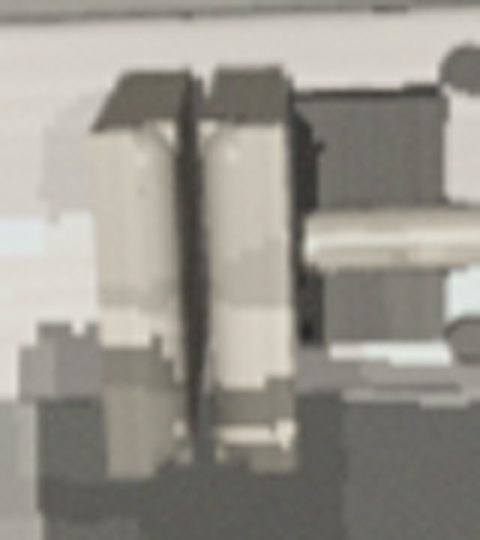

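```bash
python3 - <<'E'
from h import *
import pickle
p=pickle.load(open('w1.pkl','rb'))
c=lambda x,y:(205+x/6-.5+.08,145+y/6-.5+.08)
P={k:atz(p,c(*v),.085) for k,v in dict(fL=(95,132),fB=(107,478),jR=(291,123),jB=(295,470),gT=(190,128),gB=(204,462)).items()}
for k,v in P.items(): print(k,v.round(4))
a=P['fB']-P['fL'];b=P['jB']-P['jR']; print(np.linalg.norm(a),np.linalg.norm(b),[np.degrees(np.arctan2(-v[0],v[1]))+180 for v in(a,b,P['gB']-P['gT'])])
print(sum(P[k] for k in('fL','fB','jR','jB'))/4,(P['gT']+P['gB'])/2, np.linalg.norm((P['fL']+P['fB']-P['jR']-P['jB'])/2))
t=pickle.load(open('top.pkl','rb'));print(proj(t,P['gT']),proj(t,P['gB']))
E
```

```text
fL [ 0.5447 -0.1704  0.085 ]
fB [ 0.5492 -0.2306  0.085 ]
jR [ 0.5766 -0.1667  0.085 ]
jB [ 0.5815 -0.2269  0.085 ]
gT [ 0.5602 -0.1687  0.085 ]
gB [ 0.5657 -0.2265  0.085 ]
0.06035893030749008 0.060391202593771474 [np.float64(4.331288695883217), np.float64(4.622031714028424), np.float64(5.517471906981143)]
[ 0.56298984 -0.19864231  0.085     ] [ 0.56295177 -0.19758511  0.085     ] 0.03227811536982411
[272.32927542 191.75694457] [290.30201022 190.53457595]
```

Clamp measured: plate width 60.4 mm (60 expected), gap about 4.2 mm, middle of the gap at (0.563, -0.1985), yaw about 4.5°. Next I go over the stand.

```bash
python3 - <<'E'
from h import *
need([.506,.205,.26],98)
E
```

```text
tcp [ 0.5759 -0.1848  0.2488] yaw 93.91 t 3.1 q7 0.116
shift units [ 0.4921 -0.054  -0.0141] dist 0.3962
turn units -0.091 deg -4.09
```

>>> {"name": "move_arm", "arguments": {"plan": [[[0.05,-0.005,-0.01],-0.03,1],[[0.12,-0.013,-0.014],-0.06,1],[[0.19,-0.02,-0.014],-0.09,1],[[0.26,-0.03,-0.014],-0.09,1],[[0.33,-0.036,-0.014],-0.09,1],[[0.4,-0.044,-0.014],-0.09,0.8],[[0.46,-0.05,-0.014],-0.09,0.8],[[0.492,-0.054,-0.014],-0.09,0.8]]}}

```text
time_s: 4.1
tcp_pos: [0.5049, 0.2081, 0.2602]
eef_rot: [-0.0, 0.655, 0.756, 0.001]
wrist_force: [1.2, -0.5, 0.1]
gripper_width: 0.0741
```

>>> {"name": "move_arm", "arguments": {"plan": [[[0,0,0],0,0.8],[[0,0,0],0,0.8],[[0,0,0],0,0.8],[[0,0,0],0,0.8],[[0,0,0],0,0.8],[[0,0,0],0,0.8],[[0,0,0],0,0.8],[[0,0,0],0,0.8]]}}

```text
time_s: 5.1
tcp_pos: [0.5059, 0.205, 0.2599]
eef_rot: [-0.0, 0.656, 0.755, -0.0]
wrist_force: [0.3, 0.9, -0.5]
gripper_width: 0.0736
```

```bash
python3 - <<'E'
from h import *
import pickle
need([.506,.205,.26],98)
p=wrist();save('w2',p["image"],1.5);pickle.dump(p,open('w2.pkl','wb'))
for t in("blade_grip","pin_top","stand"): print(t,boxes_of(p,t))
E
```

```text
tcp [0.5059 0.205  0.2599] yaw 97.97 t 5.1 q7 -0.549
shift units [ 0.      0.0001 -0.0001] dist 0.0001
turn units -0.0006 deg -0.03
blade_grip [{'location': [254.2, 161.4], 'score': 0.97}, {'location': [143.7, 108.5], 'score': 0.65}, {'location': [353.2, 175.2], 'score': 0.56}]
pin_top [{'location': [253.1, 231.3], 'score': 0.83}]
stand [{'location': [254.6, 184.9], 'score': 0.73}]
```

View pics/w2.png

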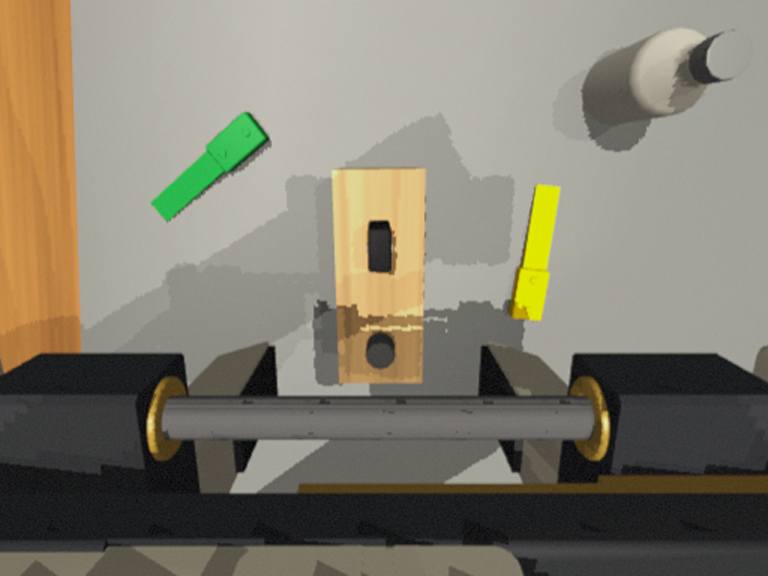

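The stand is upright in the frame. The black handle is at (380,247) and the pin at (380,350), with the green and yellow copies on either side. I'll measure the handle in an enlarged crop.

```bash
python3 - <<'E'
from h import *
import pickle
p=pickle.load(open('w2.pkl','rb'))
save('w2c',p["image"][108:258,210:295],4)
g=cv2.cvtColor(p["image"],cv2.COLOR_RGB2GRAY)
m=(g[135:200,225:285]<75).astype(np.uint8)
n,l,st,ce=cv2.connectedComponentsWithStats(m);print(st[1:],ce[1:])
m=cv2.inRange(p["image"],(150,100,40),(255,230,190))
for r in range(115,256,15):
  row=p["image"][r,210:295].astype(int); sat=(row[:,0]-row[:,2])>25; ii=np.where(sat)[0]+210; print(r,ii.min() if len(ii) else None,ii.max() if len(ii) else None)
E
```

```text
[[ 21  12  15  34 490]] [[27.93877551 29.05510204]]
115 221 283
130 221 283
145 222 283
160 222 282
175 223 282
190 223 282
205 224 282
220 225 281
235 225 281
250 226 281
```

View pics/w2c.png

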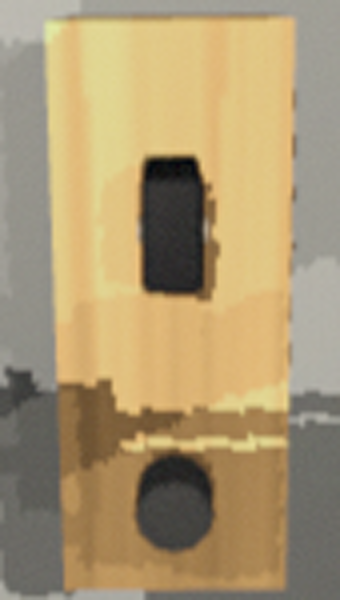

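```bash
python3 - <<'E'
from h import *
import pickle
p=pickle.load(open('w2.pkl','rb'))
c=lambda x,y:(210+x/4-.4,108+y/4-.4)
def A(z,*q):
    P=[atz(p,c(*v),z) for v in q]; print(np.round(P,4).tolist()); 
    s=[np.linalg.norm(P[i]-P[(i+1)%4]) for i in range(4)]; m=sum(P)/4
    a=(P[0]+P[1]-P[2]-P[3]); print('sides',np.round(s,4),'mean',m.round(4),'yaw of y',np.degrees(np.arctan2(-a[0],a[1])).round(2)); return m,np.arctan2(-a[0],a[1])
m,y=A(.09,(46,18),(295,18),(286,590),(64,590))
Y=np.array([-np.sin(y),np.cos(y),0]); print('slot pred',m+.03*Y,'pin',m-.045*Y)
A(.134,(142,182),(203,182),(204,293),(143,293))
print('pin',atz(p,c(175,505),.112+.011))
t=pickle.load(open('top.pkl','rb'));
E
```

```text
[[0.468, 0.2685, 0.09], [0.527, 0.2768, 0.09], [0.5494, 0.1285, 0.09], [0.4898, 0.1201, 0.09]]
sides [0.0596 0.15   0.0602 0.15  ] mean [0.5085 0.1985 0.09  ] yaw of y 8.48
slot pred [0.50409579 0.22816367 0.09      ] pin [0.51515904 0.15398413 0.09      ]
[[0.496, 0.239, 0.134], [0.5088, 0.2408, 0.134], [0.5126, 0.2169, 0.134], [0.4994, 0.2151, 0.134]]
sides [0.013  0.0242 0.0133 0.0242] mean [0.5042 0.2279 0.134 ] yaw of y 8.56
pin [0.51398398 0.16235819 0.123     ]
```

```bash
python3 - <<'E'
from h import *
need([.5042,.228,.108],98.5)
E
```

```text
tcp [0.506  0.205  0.2599] yaw 97.97 t 5.3 q7 -0.549
shift units [0.0288 0.0018 0.1899] dist 0.1537
turn units -0.0118 deg -0.53
```

>>> {"name": "move_arm", "arguments": {"plan": [[[0.02,0.0018,0.01],-0.012,0.6],[[0.0288,0.0018,0.05],-0.012,0.6],[[0.0288,0.0018,0.09],-0.012,0.6],[[0.0288,0.0018,0.12],-0.012,0.6],[[0.0288,0.0018,0.145],-0.012,0.6],[[0.0288,0.0018,0.165],-0.012,0.6],[[0.0288,0.0018,0.18],-0.012,0.6],[[0.0288,0.0018,0.19],-0.012,0.6]], "force": 40}}

```text
time_s: 6.3
tcp_pos: [0.5041, 0.2282, 0.1073]
eef_rot: [-0.0, 0.653, 0.758, -0.0]
wrist_force: [0.3, 0.0, 0.2]
gripper_width: 0.0549
```

>>> {"name": "move_arm", "arguments": {"plan": [[[0,0,0],0,0.6],[[0,0,0],0,0.4],[[0,0,0],0,0.3],[[0,0,0],0,0.2],[[0,0,0],0,0.1],[[0,0,0],0,0.0],[[0,0,0],0,0.0],[[0,0,0],0,0.0]]}}

```text
time_s: 7.3
tcp_pos: [0.5042, 0.2279, 0.108]
eef_rot: [0.0, 0.653, 0.758, -0.0]
wrist_force: [-0.4, -0.7, 2.0]
gripper_width: 0.0135
```

```bash
python3 - <<'E'
from h import *
need([.5042,.228,.108],98.5)
s=get_state();print(s["wrist_force"].round(2),s["ft_torque"].round(3),s["gripper_width"])
E
```

```text
tcp [0.5042 0.2279 0.108 ] yaw 98.51 t 7.3 q7 -0.701
shift units [ 0.0001  0.     -0.    ] dist 0.0001
turn units 0.0002 deg 0.01
[-0.38 -0.67  1.97] [-0.153 -0.02   0.002] 0.01351782506428082
```

Gripped at 13.5 mm. Lifting straight up.

>>> {"name": "move_arm", "arguments": {"plan": [[[0,0,-0.01],0,0],[[0,0,-0.03],0,0],[[0,0,-0.06],0,0],[[0,0,-0.09],0,0],[[0,0,-0.13],0,0],[[0,0,-0.17],0,0],[[0,0,-0.19],0,0],[[0,0,-0.2],0,0]]}}

```text
time_s: 8.3
tcp_pos: [0.5043, 0.228, 0.2689]
eef_rot: [0.0, 0.653, 0.758, 0.0]
wrist_force: [0.1, 1.0, -1.6]
gripper_width: 0.0139
```

```bash
python3 - <<'E'
from h import *
need([.563,-.1985,.268],94.6)
s=get_state();print(s["wrist_force"].round(2),s["gripper_width"])
p=wrist();save('w3',p["image"],1.5)
q=capture("scene");save('s3',q["image"][:, 150:],1.5)
E
```

```text
tcp [0.5043 0.228  0.2689] yaw 98.51 t 8.3 q7 -0.581
shift units [-0.5381 -0.0063  0.001 ] dist 0.4305
turn units 0.0869 deg 3.91
[ 0.07  0.97 -1.58] 0.013899015656436387
```

View pics/w3.png

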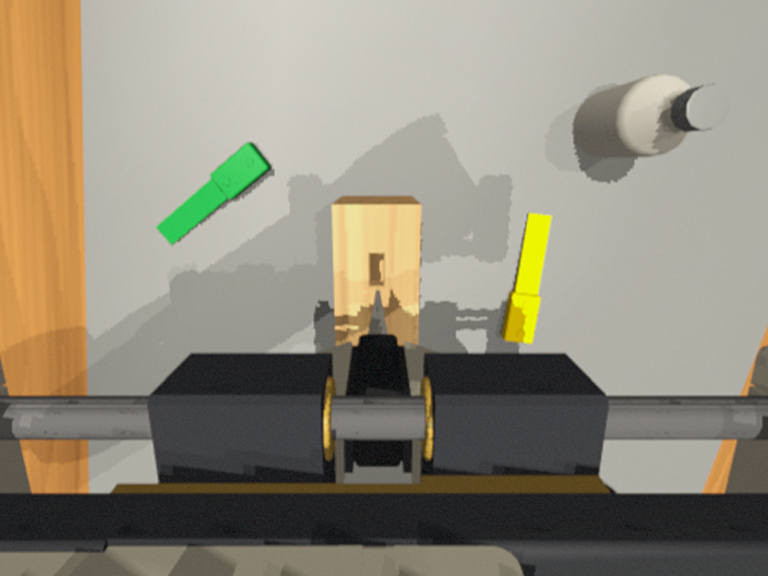

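View pics/s3.png

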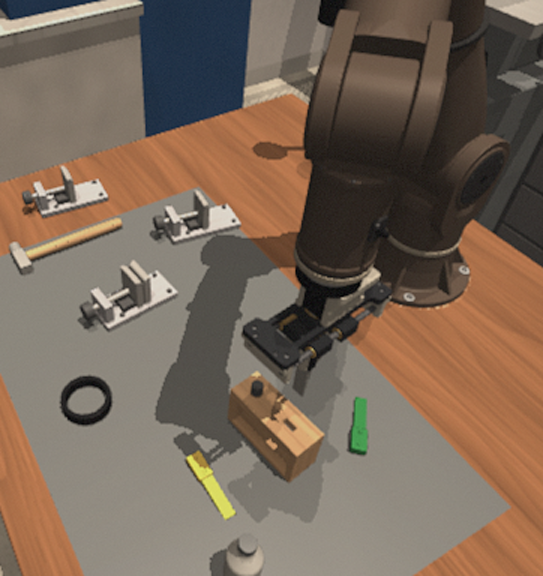

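The blade is held and its tip shows at (377,293) in the 1.5x picture. I compare that with where the model puts it.

```bash
python3 - <<'E'
from h import *
import pickle
p=wrist();pickle.dump(p,open('w3.pkl','wb'));s=get_state();R=Rq(s["eef_rot"])
for y in(-.01,0,.01): print(proj(p,s["tcp_pos"]+R@np.array([y,0,.088])).round(1))
save('w3c',p["image"][180:240,220:290],8)
E
```

```text
[250.7 218.1]
[250.7 205.8]
[250.7 193.2]
```

View pics/w3c.png

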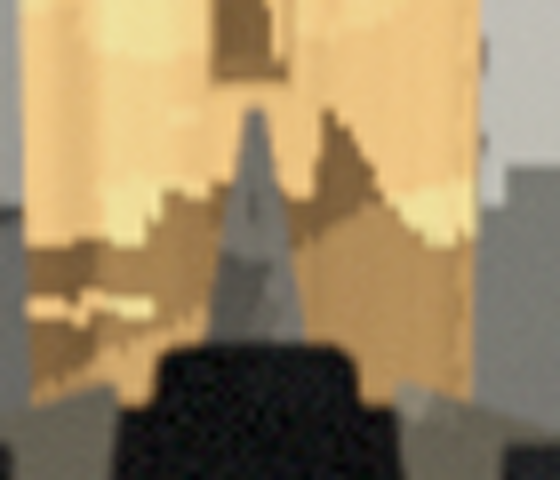

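The tip is seen at native (251.4,193.1) and was predicted at (250.7,193.2), so it is within about 0.5 mm. Moving over the clamp.

>>> {"name": "move_arm", "arguments": {"plan": [[[-0.04,0,0],0.02,0],[[-0.1,-0.001,0],0.04,0],[[-0.17,-0.002,0],0.06,0],[[-0.24,-0.003,0],0.08,0],[[-0.31,-0.004,0],0.087,0],[[-0.38,-0.005,0],0.087,0],[[-0.45,-0.006,0],0.087,0],[[-0.5,-0.007,0],0.087,0]]}}

```text
time_s: 9.45
tcp_pos: [0.5571, -0.1716, 0.2663]
eef_rot: [-0.001, 0.679, 0.734, -0.001]
wrist_force: [0.2, 0.5, -1.5]
gripper_width: 0.0139
```

```bash
python3 - <<'E'
from h import *
need([.5625,-.1985,.195],94.6)
E
```

```text
tcp [ 0.5571 -0.1716  0.2663] yaw 94.46 t 9.45 q7 0.123
shift units [-0.034   0.0044  0.0892] dist 0.0764
turn units -0.0032 deg -0.14
```

>>> {"name": "move_arm", "arguments": {"plan": [[[-0.02,0.003,0.0],0,0],[[-0.037,0.004,0.02],0,0],[[-0.037,0.004,0.04],0,0],[[-0.037,0.004,0.06],0,0],[[-0.037,0.004,0.08],0,0],[[-0.037,0.004,0.08],0,0],[[-0.037,0.004,0.08],0,0],[[-0.037,0.004,0.08],0,0]]}}

```text
time_s: 10.45
tcp_pos: [0.5639, -0.1978, 0.2047]
eef_rot: [0.001, 0.678, 0.735, 0.0]
wrist_force: [-0.3, 0.5, -1.3]
gripper_width: 0.0138
```

```bash
python3 - <<'E'
from h import *
import pickle
need([.5625,-.1985,.195],94.6)
s=get_state();p=wrist();pickle.dump(p,open('w4.pkl','wb'));R=Rq(s["eef_rot"])
print('tip pred',proj(p,s["tcp_pos"]+R@np.array([0.01,0,.088])).round(1), 'clamp pred', [proj(p,[x,y,.085]).round(1) for x,y in((.5602,-.1687),(.5657,-.2265))])
save('w4c',p["image"][120:240,200:300],6)
q=capture("scene");save('s4',q["image"][130:250, 170:310],5)
E
```

```text
tcp [ 0.5639 -0.1978  0.2047] yaw 94.6 t 10.45 q7 0.139
shift units [-0.0008 -0.0018  0.0121] dist 0.0098
turn units -0.0001 deg -0.0
tip pred [251.1 193.3] clamp pred [array([249.4, 161.1]), array([250.5, 226.1])]
```

View pics/w4c.png

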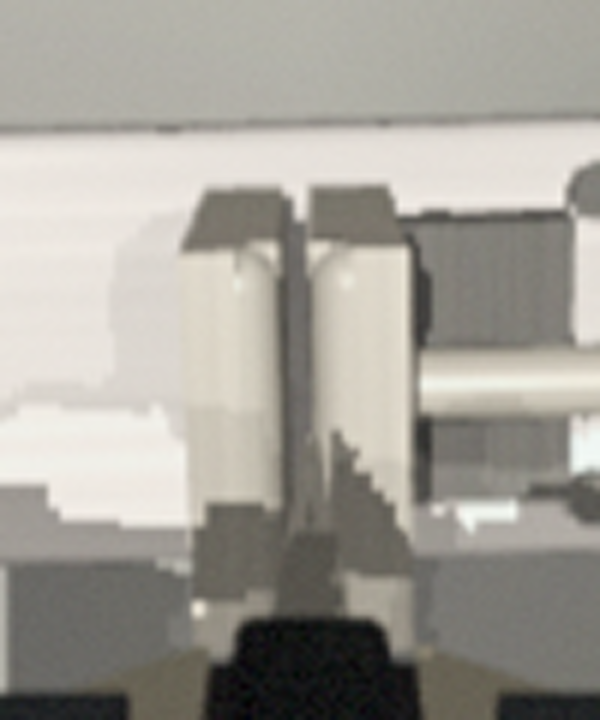

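View pics/s4.png

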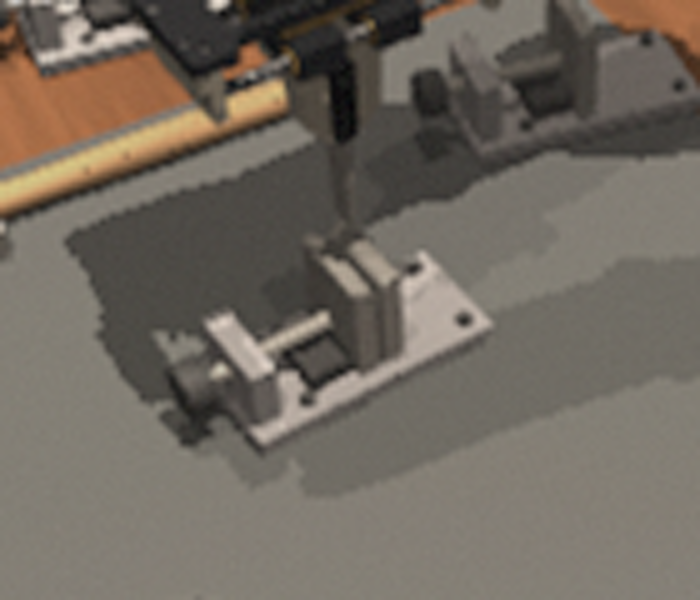

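The tip is at native (251.6,193), and the gap middle is at about (249.5,193) at its own depth. So the tool should move about 1.9 mm in -y, to TCP x = 0.562. I correct that while descending to just above the lips.

```bash
python3 - <<'E'
from h import *
need([.562,-.1985,.181],94.6)
E
```

```text
tcp [ 0.5637 -0.1978  0.2045] yaw 94.59 t 10.55 q7 0.139
shift units [-0.0007 -0.0022  0.0294] dist 0.0236
turn units -0.0002 deg -0.01
```

>>> {"name": "move_arm", "arguments": {"plan": [[[-0.0007,-0.0022,0.005],0,0],[[-0.0007,-0.0022,0.012],0,0],[[-0.0007,-0.0022,0.02],0,0],[[-0.0007,-0.0022,0.026],0,0],[[-0.0007,-0.0022,0.029],0,0],[[-0.0007,-0.0022,0.029],0,0],[[-0.0007,-0.0022,0.029],0,0],[[-0.0007,-0.0022,0.029],0,0]]}}

```text
time_s: 11.55
tcp_pos: [0.5618, -0.1985, 0.181]
eef_rot: [0.0, 0.678, 0.735, 0.0]
wrist_force: [0.3, 0.2, -1.4]
gripper_width: 0.0138
```

```bash
python3 - <<'E'
from h import *
import pickle
need([.562,-.1985,.181],94.6)
s=get_state();print(s["wrist_force"].round(2));p=wrist();pickle.dump(p,open('w5.pkl','wb'))
save('w5c',p["image"][120:240,200:300],6)
E
```

```text
tcp [ 0.5618 -0.1985  0.181 ] yaw 94.59 t 11.55 q7 0.13
shift units [-0.0001  0.0002 -0.    ] dist 0.0002
turn units -0.0001 deg -0.01
[ 0.26  0.22 -1.42]
```

View pics/w5c.png

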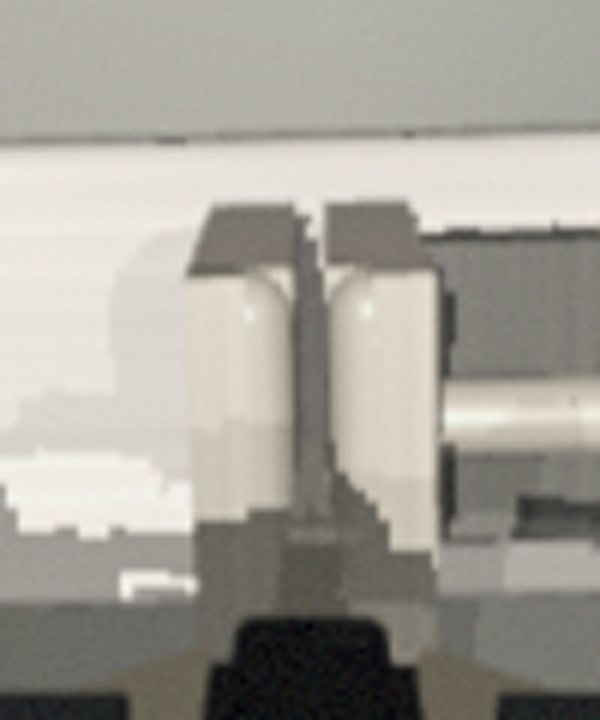

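The tip (about (312,440) in the crop) now lines up with the gap (about x=311). Descending in steps and watching the force.

>>> {"name": "move_arm", "arguments": {"plan": [[[0,0,0.003],0,0],[[0,0,0.007],0,0],[[0,0,0.011],0,0],[[0,0,0.015],0,0],[[0,0,0.019],0,0],[[0,0,0.023],0,0],[[0,0,0.026],0,0],[[0,0,0.026],0,0]]}}

```text
time_s: 12.6
tcp_pos: [0.5616, -0.1984, 0.1598]
eef_rot: [-0.0, 0.678, 0.735, -0.0]
wrist_force: [0.3, -0.5, -1.8]
gripper_width: 0.0133
```

```bash
python3 - <<'E'
from h import *
import pickle
need([.562,-.1985,.148],94.6)
s=get_state();print(s["wrist_force"].round(2),s["ft_torque"].round(3));p=wrist()
save('w6c',p["image"][120:240,200:300],6)
E
```

```text
tcp [ 0.5616 -0.1984  0.1598] yaw 94.59 t 12.6 q7 0.119
shift units [-0.0001  0.0005  0.0147] dist 0.0118
turn units -0.0002 deg -0.01
[ 0.31 -0.5  -1.84] [ 0.048 -0.076  0.019]
```

View pics/w6c.png

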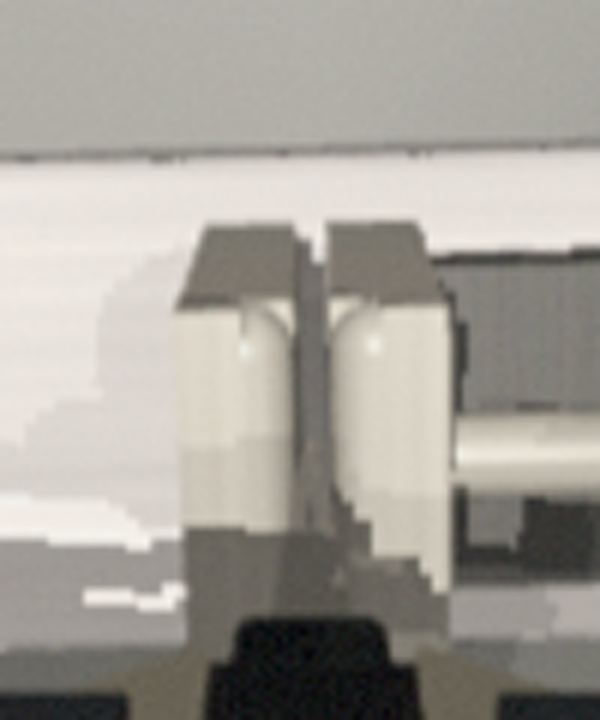

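>>> {"name": "move_arm", "arguments": {"plan": [[[0,0.0003,0.002],0,0],[[0,0.0003,0.004],0,0],[[0,0.0003,0.006],0,0],[[0,0.0003,0.008],0,0],[[0,0.0003,0.01],0,0],[[0,0.0003,0.012],0,0],[[0,0.0003,0.013],0,0],[[0,0.0003,0.013],0,0]]}}

```text
time_s: 13.65
tcp_pos: [0.5619, -0.1984, 0.1495]
eef_rot: [0.0, 0.678, 0.735, -0.0]
wrist_force: [-0.7, 0.8, -1.6]
gripper_width: 0.0135
```

```bash
python3 - <<'E'
from h import *
need([.562,-.1985,.143],94.6)
for i in range(3):
  s=get_state();print(s["wrist_force"].round(2),s["ft_torque"].round(3));capture("wrist")
E
```

```text
tcp [ 0.5619 -0.1984  0.1495] yaw 94.59 t 13.65 q7 0.113
shift units [-0.0001  0.0001  0.0081] dist 0.0065
turn units -0.0001 deg -0.01
[-0.67  0.81 -1.61] [ 0.018 -0.106  0.038]
[ 0.16  0.62 -1.6 ] [-0.019 -0.128 -0.014]
[ 0.12  0.04 -2.24] [-0.065 -0.152 -0.026]
```

>>> {"name": "move_arm", "arguments": {"plan": [[[0,0,0.001],0,0],[[0,0,0.002],0,0],[[0,0,0.003],0,0],[[0,0,0.004],0,0],[[0,0,0.005],0,0],[[0,0,0.006],0,0],[[0,0,0.006],0,0],[[0,0,0.006],0,0]]}}

```text
time_s: 14.8
tcp_pos: [0.562, -0.1984, 0.1447]
eef_rot: [0.0, 0.678, 0.735, 0.0]
wrist_force: [1.0, 0.1, -1.9]
gripper_width: 0.0137
```

```bash
python3 - <<'E'
from h import *
need([.562,-.1985,.143],94.6)
for i in range(3):
  s=get_state();print(s["wrist_force"].round(2),s["ft_torque"].round(3));capture("wrist")
E
```

```text
tcp [ 0.562  -0.1984  0.1447] yaw 94.59 t 14.8 q7 0.11
shift units [-0.0001 -0.      0.0021] dist 0.0017
turn units -0.0002 deg -0.01
[ 1.05  0.11 -1.87] [ 0.001 -0.445 -0.037]
[ 1.97  0.45 -1.84] [-0.005 -0.491  0.006]
[ 2.08 -1.01 -2.99] [-0.003 -0.427 -0.047]
```

There's a slight +x push (torque -0.45), so the blade is rubbing the fixed plate. I ease 0.3 mm toward +x and continue in small steps.

>>> {"name": "move_arm", "arguments": {"plan": [[[0,0.0004,0],0,0],[[0,0.0004,0.0005],0,0],[[0,0.0004,0.001],0,0],[[0,0.0004,0.0015],0,0],[[0,0.0004,0.002],0,0],[[0,0.0004,0.002],0,0],[[0,0.0004,0.002],0,0],[[0,0.0004,0.002],0,0]]}}

```text
time_s: 15.95
tcp_pos: [0.5622, -0.1984, 0.1431]
eef_rot: [-0.0, 0.678, 0.735, -0.0]
wrist_force: [0.9, -0.4, -2.2]
gripper_width: 0.0135
```

```bash
python3 - <<'E'
from h import *
need([.562,-.1985,.143],94.6)
for i in range(3):
  s=get_state();print(s["wrist_force"].round(2),s["ft_torque"].round(3));capture("top")
E
```

```text
tcp [ 0.5622 -0.1984  0.1431] yaw 94.59 t 15.95 q7 0.109
shift units [-0.0001 -0.0002  0.0001] dist 0.0002
turn units -0.0002 deg -0.01
[ 0.92 -0.45 -2.19] [-0.026 -0.139 -0.023]
[ 1.1  -1.28 -1.06] [-0.081 -0.166  0.016]
[ 0.02 -0.37 -1.26] [ 0.032 -0.237  0.011]
```

>>> {"name": "move_arm", "arguments": {"plan": [[[0,0.0002,0.0005],0,0],[[0,0.0002,0.001],0,0],[[0,0.0002,0.0015],0,0],[[0,0.0002,0.002],0,0],[[0,0.0002,0.0025],0,0],[[0,0.0002,0.0025],0,0],[[0,0.0002,0.0025],0,0],[[0,0.0002,0.0025],0,0]]}}

```text
time_s: 17.1
tcp_pos: [0.5623, -0.1985, 0.1411]
eef_rot: [-0.0, 0.678, 0.735, -0.0]
wrist_force: [-2.0, -0.1, 1.1]
gripper_width: 0.0138
```

```bash
python3 - <<'E'
from h import *
need([.562,-.1985,.143],94.6)
for i in range(3):
  s=get_state();print(s["wrist_force"].round(2),s["ft_torque"].round(3));capture("top")
E
```

```text
tcp [ 0.5623 -0.1985  0.1411] yaw 94.59 t 17.1 q7 0.108
shift units [-0.     -0.0003 -0.0024] dist 0.0019
turn units -0.0002 deg -0.01
[-1.98 -0.13  1.13] [-0.121  0.488  0.074]
[-2.46 -0.76  0.75] [-0.091  0.509 -0.025]
[-1.76 -0.33  2.06] [-0.098  0.493  0.027]
```

Now it is touching both plates (push up about 3 N over the free value), leaning slightly on the jaw side. I ease back 0.1 mm and press on by 0.8 mm.

>>> {"name": "move_arm", "arguments": {"plan": [[[0,-0.00015,0],0,0],[[0,-0.00015,0.0003],0,0],[[0,-0.00015,0.0006],0,0],[[0,-0.00015,0.0008],0,0],[[0,-0.00015,0.001],0,0],[[0,-0.00015,0.001],0,0],[[0,-0.00015,0.001],0,0],[[0,-0.00015,0.001],0,0]]}}

```text
time_s: 18.25
tcp_pos: [0.5623, -0.1984, 0.1404]
eef_rot: [0.0, 0.678, 0.735, -0.0]
wrist_force: [-3.0, 0.3, 3.0]
gripper_width: 0.0137
```

```bash
python3 - <<'E'
from h import *
need([.562,-.1985,.143],94.6)
for i in range(3):
  s=get_state();print(s["wrist_force"].round(2),s["ft_torque"].round(3));capture("top")
E
```

```text
tcp [ 0.5623 -0.1984  0.1404] yaw 94.59 t 18.25 q7 0.107
shift units [-0.0001 -0.0004 -0.0033] dist 0.0027
turn units -0.0001 deg -0.01
[-2.98  0.33  3.01] [-0.116  0.728  0.094]
[-2.91 -0.35  3.09] [-0.112  0.711  0.068]
[-3.42  0.02  3.48] [-0.132  0.698  0.064]
```

>>> {"name": "move_arm", "arguments": {"plan": [[[0,-0.0004,0],0,0],[[0,-0.0004,0.0003],0,0],[[0,-0.0004,0.0005],0,0],[[0,-0.0004,0.0007],0,0],[[0,-0.0004,0.0007],0,0],[[0,-0.0004,0.0007],0,0],[[0,-0.0004,0.0007],0,0],[[0,-0.0004,0.0007],0,0]]}}

```text
time_s: 19.4
tcp_pos: [0.5622, -0.1984, 0.1398]
eef_rot: [0.0, 0.678, 0.735, 0.0]
wrist_force: [-1.0, 0.4, 4.0]
gripper_width: 0.014
```

```bash
python3 - <<'E'
from h import *
need([.562,-.1985,.143],94.6)
for i in range(3):
  s=get_state();print(s["wrist_force"].round(2),s["ft_torque"].round(3));capture("top")
E
```

```text
tcp [ 0.5622 -0.1984  0.1398] yaw 94.6 t 19.4 q7 0.107
shift units [-0.0001 -0.0002 -0.0039] dist 0.0032
turn units -0.0001 deg -0.0
[-1.05  0.44  3.99] [-0.098  0.121  0.003]
[-1.38  0.48  4.13] [-0.088  0.117  0.063]
[-1.15  0.1   3.84] [-0.092  0.114  0.088]
```

Lateral load is balanced and the net push is about 5.5 N. I press about 0.7 mm further.

>>> {"name": "move_arm", "arguments": {"plan": [[[0,-0.0001,0.0002],0,0],[[0,-0.0001,0.0004],0,0],[[0,-0.0001,0.0006],0,0],[[0,-0.0001,0.0008],0,0],[[0,-0.0001,0.0009],0,0],[[0,-0.0001,0.0009],0,0],[[0,-0.0001,0.0009],0,0],[[0,-0.0001,0.0009],0,0]]}}

```text
time_s: 20.55
tcp_pos: [0.5621, -0.1984, 0.1393]
eef_rot: [0.0, 0.678, 0.735, 0.0]
wrist_force: [-0.8, 1.1, 6.3]
gripper_width: 0.014
```

```bash
python3 - <<'E'
from h import *
need([.562,-.1985,.143],94.6)
for i in range(3):
  s=get_state();print(s["wrist_force"].round(2),s["ft_torque"].round(3));capture("top")
E
```

```text
tcp [ 0.5621 -0.1984  0.1393] yaw 94.6 t 20.55 q7 0.107
shift units [-0.0001 -0.0002 -0.0047] dist 0.0037
turn units -0.0 deg -0.0
[-0.84  1.11  6.28] [-0.023 -0.108  0.047]
[-0.22  0.48  6.02] [-0.046 -0.003  0.087]
[0.32 0.25 6.07] [-0.058 -0.049  0.078]
```

>>> {"name": "move_arm", "arguments": {"plan": [[[0,0,0.0002],0,0],[[0,0,0.0005],0,0],[[0,0,0.0008],0,0],[[0,0,0.0011],0,0],[[0,0,0.0011],0,0],[[0,0,0.0011],0,0],[[0,0,0.0011],0,0],[[0,0,0.0011],0,0]]}}

```text
time_s: 21.7
tcp_pos: [0.5622, -0.1984, 0.1386]
eef_rot: [0.0, 0.678, 0.735, 0.0]
wrist_force: [-0.2, -0.2, 7.0]
gripper_width: 0.0136
```

```bash
python3 - <<'E'
from h import *
need([.562,-.1985,.143],94.6)
for i in range(3):
  s=get_state();print(s["wrist_force"].round(2),s["ft_torque"].round(3),s["gripper_width"]);p=wrist()
save('w9',p["image"][120:240,200:300],6)
q=capture("scene");save('s9',q["image"][130:250, 170:310],5)
E
```

```text
tcp [ 0.5622 -0.1984  0.1386] yaw 94.6 t 21.7 q7 0.106
shift units [-0.0001 -0.0002 -0.0055] dist 0.0044
turn units 0.0 deg 0.0
[-0.18 -0.21  6.97] [0.042 0.108 0.155] 0.013641975538858472
[-0.45  0.52  7.39] [-0.003  0.136  0.099] 0.014093848689503504
[-1.26 -0.34  7.64] [-0.007  0.134  0.12 ] 0.013661725957361459
```

View pics/w9.png

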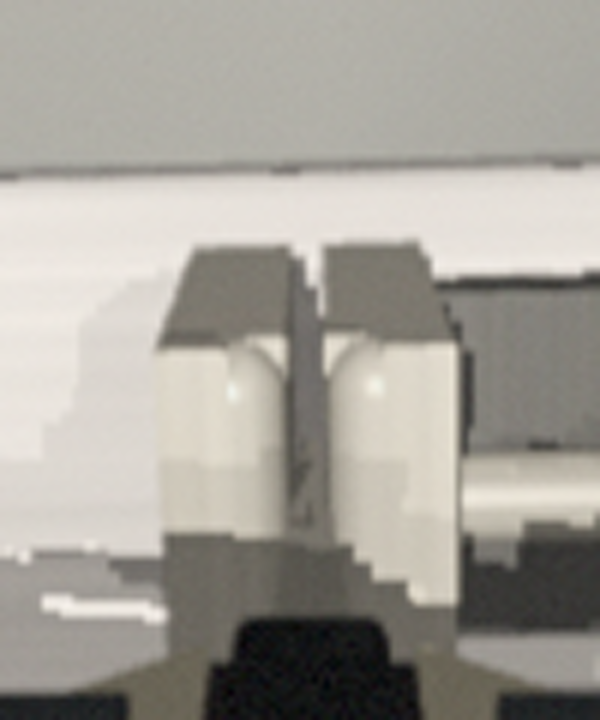

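View pics/s9.png

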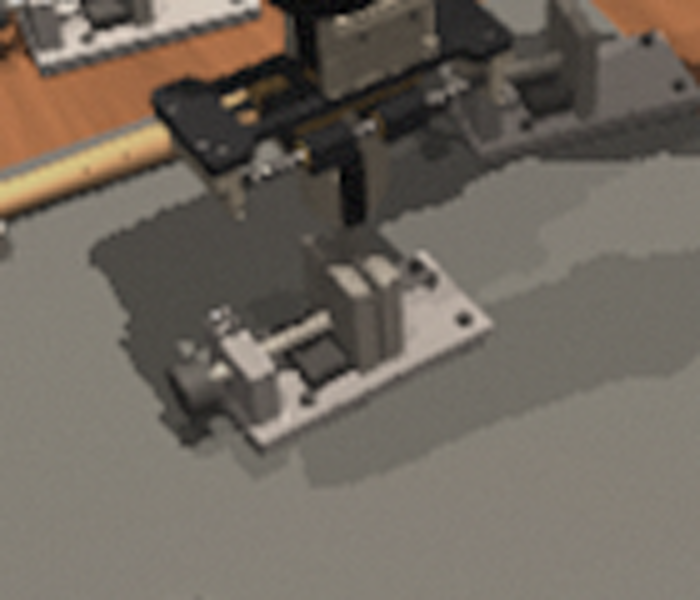

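The blade is seated in the gap with no visible slip in the fingers. The push is about 9 N over the free value and the sideways load is near zero. I hold for a second to check for drift.

>>> {"name": "move_arm", "arguments": {"plan": [[[0,0,0.0001],0,0],[[0,0,0.0002],0,0],[[0,0,0.0003],0,0],[[0,0,0.0003],0,0],[[0,0,0.0003],0,0],[[0,0,0.0003],0,0],[[0,0,0.0003],0,0],[[0,0,0.0003],0,0]]}}

```text
time_s: 22.9
tcp_pos: [0.5622, -0.1984, 0.1384]
eef_rot: [0.0, 0.678, 0.735, 0.0]
wrist_force: [-0.5, 0.4, 7.9]
gripper_width: 0.0136
```

```bash
python3 - <<'E'
from h import *
import pickle
for i in range(5):
  s=get_state();print(s["time_s"],s["tcp_pos"].round(4),s["wrist_force"].round(2),s["ft_torque"].round(3),s["gripper_width"].round(4));p=wrist()
pickle.dump(p,open('w10.pkl','wb'));save('w10',p["image"][150:250,200:300],6)
E
```

```text
Traceback (most recent call last):
AttributeError: 'float' object has no attribute 'round'
```

```bash
python3 - <<'E'
from h import *
import pickle
for i in range(5):
  s=get_state();print(round(s["time_s"],2),s["tcp_pos"].round(4),s["wrist_force"].round(2),s["ft_torque"].round(3),round(float(s["gripper_width"]),4));p=wrist()
p0=pickle.load(open('w5.pkl','rb'))
a=p0["image"][215:235,225:280];b=p["image"][215:235,225:280];a=a.astype(float).mean(2);b=b.astype(float).mean(2)
print('handle top edge rows', [int(np.argmax(x[:,27]<40))+215 for x in(a,b)])
save('w10',p["image"][150:250,200:300],6)
E
```

```text
22.9 [ 0.5622 -0.1984  0.1384] [-0.46  0.41  7.91] [0.041 0.227 0.111] 0.0136
22.95 [ 0.5622 -0.1984  0.1384] [-0.84 -0.5  10.2 ] [0.036 0.191 0.145] 0.0136
23.0 [ 0.5622 -0.1984  0.1385] [-1.38  0.23  8.74] [0.036 0.234 0.121] 0.0138
23.05 [ 0.5622 -0.1984  0.1384] [-1.22  0.82  8.45] [0.006 0.177 0.116] 0.0138
23.1 [ 0.5622 -0.1984  0.1384] [-1.63  0.3   8.75] [0.041 0.229 0.093] 0.0135
handle top edge rows [223, 223]
```

View pics/w10.png

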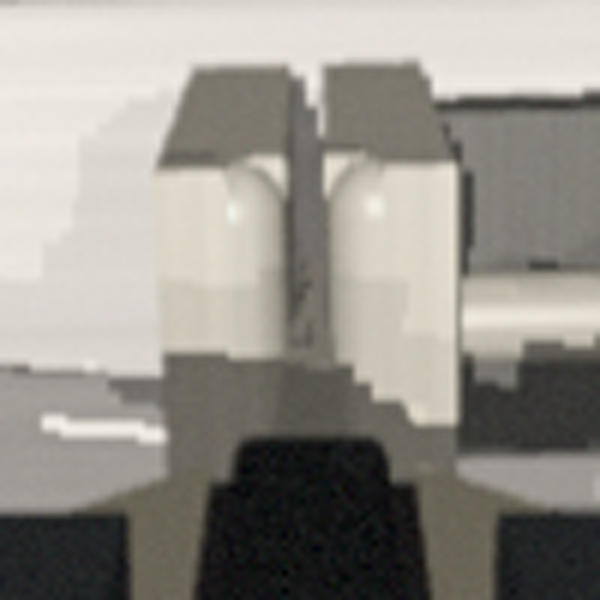

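The blade is steady in the gap, with no slip (handle edge at row 223 before and after) and a net push of about 10 N, inside the 8–15 N window. I'm handing it in.

```bash
python3 -c "
from bench import *
print(job_done()); s=get_state(); print(s['time_s'],s['tcp_pos'],s['wrist_force'],s['gripper_width'])"
```

```text
the job is handed in; nothing more can be done
None
the job is handed in; nothing more can be done
```

I took the blade out of the stand by its black handle and slid it, upright and tip first, into the left-most clamp. It is wedged there, and the job was handed in at about 23 s with the fingers still holding it.

**Last checks before handing in:**
- **Push:** about 10 N net (wrist force +8.8 N against about -1.5 N hanging free), inside the 8–15 N window. The sideways load was about 1–1.5 N toward the jaw plate and the pose was steady.
- **Depth and position:** the tip was about 35 mm below the plate tops, worked out from the tool height, and near the middle of the plates' width.
- **Grip:** the opening read 13.5–13.8 mm, and the handle's edge stayed at the same pixel row, so it had not slipped.
- **Bystanders:** I touched none of the pin, tape, glue, mallet or look-alikes, but I took no final measurement of where they stood.

**Disagreement:** the push rose by only about 2–3 N per mm, less than the stated 8 N per mm. I did not measure the jaw plate's position afterwards, though the taper could have spread the plates by at most a few tenths of a mm. The state could not be read after handing in.

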